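# Turn a blind spacer hole-up at the welding bench

### The arm

A 6-joint arm with a two-finger parallel gripper is mounted at the origin on the work surface. World frame = base frame: x ahead of the robot, y to its left, z up, the work surface at z = 0. Lengths are in m, angles in rad, forces in N, time in s.
With the tool pointing down it reaches from about 0.35 to 0.875 m from the base axis. Payload 4.2 kg.
Tool frame: the origin (TCP) lies between the finger pads; the fingertips stand 8 mm ahead of it and the grasp point (between the pads) lies 11 mm behind it; z points along the fingers, y is the line along which they close (so a half turn about z gives the same grasp; the last joint's range is limited). The gripper opens to 85 mm and grips with 20 to 120 N. Pads are 22 mm wide; open, the fingers measure 114 mm over their backs; the gripper's body (76 mm by 85 mm) begins 54 mm behind the grasp point. The pads swing forward as they close: fully open they stand 13 mm farther back than shut.
Start: joints at [-0.879, 0.385, 0.008, 0, -1.194, -0.259], TCP at [0.262, -0.567, 0.212] pointing down, gripper open.
Joint ranges: [-3.14, 3.14], [-1.21, 2.06], [-1.07, 1.41], [-3.16, 2.05], [-2.99, -0.16], [-3.1, 3.1]. Speed limits (rad/s): [2.79, 2.79, 3.14, 3.14, 3.14, 3.14].

### API

Orientations are given as [roll, pitch, yaw] about the fixed x, y, z axes, in that order (R = Rz(yaw) Ry(pitch) Rx(roll)).
In Python, from cell import env, viewer, workorder, spotter gives the robot as it stands.
- The arm moves only by the shell command python3 -m crank 'ROWS' [OPENING] [FORCE]. ROWS is a JSON list of rows, 1 to 5 of them, each of 6 numbers: dx, dy, dz in m, then a rotation vector rx, ry, rz in rad; each row shifts and turns the commanded pose from where the row before left it, along the tool's axes as they then stand; what a row does not reach is not made up. A row lasts 1/10 s, in which the tool goes at most 0.05 m and 0.15 rad, less where a joint would pass 70% of its speed; a pose out of reach is approached as far as the arm can. OPENING is the opening from 0.0 (shut) to 1.0 (fully open), set as the command begins (- or left out keeps the last). The fingers move at their own pace and stop on an object; FORCE is the grip in N (left out, the last holds). Time passes only in rows, so rows that do not move let the fingers close. It prints the time, the measured TCP pose, the force, the opening and the grip force at its end.
- env.observe(): the state, without advancing time (a new reading comes with each control period).
- viewer.grab_frame(name): name is "side" or "top"; returns (picture, depth): 420x560x3 uint8, blue, green, red; 420x560 float32, m along the optical axis (not along the pixel's ray), 0 where there is no reading.
- viewer.calibration(name): a dict with "mtx" (3x3 intrinsics, pixels), "R" (3x3) and "t" (3): a world point X has camera coordinates R X + t. Camera axes: x right, y down, z forward; pixel columns grow to the right and rows downward; lengths in m; the calibration is good to about 2 mm. A picture is of the moment at which its call begins. calibration takes no time and is no camera call.
- workorder.job_done(): hands the job in; it is judged then, once.
Trained networks look in the newest picture that a camera, given by its name, has taken for a name from the list of things; names that differ only in an ending like _2 or _b are one class to them, and where a whole thing is asked for, a point or a joint stands for the part that bears it (a point fixed in the world has none). Each returns a list of dicts, best first, with "p" (0 to 1); they miss things now and then, are a little off and sometimes report something else, mostly with a low value. They report only what shows in the picture. A call takes as long as a camera call. They do not tell look-alikes from the thing itself.
- spotter.regions_of(camera, query): "region" (420x560 bool, what is visible of it) and "rect" ([left, top, right, bottom] in pixels, round what is visible of it).
- spotter.mark_of(camera, query): "position" ([row, column] in pixels: a listed point, or the origin of a listed thing).
The state is a dict: "time": time; "q": joint angles; "qvel": joint speeds; "tau": joint torques, N m; "tcp_pos": TCP position; "tool_rot": TCP orientation; "contact_force": force on the tool from outside, world axes, zero at the start; "moment": the same for the moment, N m; "opening": opening from 0.0 (shut) to 1.0 (fully open); "gripper_force": force on a finger pad.
Only numpy, scipy, OpenCV 4.12 (cv2) and the standard library are available. Lean on these libraries where they do the work, as an engineer would, in place of code of your own. Each camera call takes 0.05 s, during which the arm holds its last target. There are 200 camera calls.

### The job

Lift the lid off the round parts dish by its knob and set it down flat on the bench, without dropping it. Take out the square steel spacer, find which end has the blind hole, turn it hole-up, and touch its lower end down on the tip of the upright feeler pin to make sure that this end is solid. Finish while holding the spacer in the gripper, hole straight up and still, its lower end at least 15 cm above the bench and touching nothing but the fingers; leave the other things on the bench where they are.

Things in the scene. Friction and masses are not known exactly. Their poses are not given: they have to be found in the camera images.
- dish: Round open dark steel parts dish, fixed to the bench: outside diameter 166 mm, wall 3 mm, height 44 mm, floor 4 mm thick. Origin: centre of its underside, on the bench; z up.
- lid: Loose aluminium lid on the dish, 0.2 kg: a 174 mm disc 3 mm thick resting on the rim, with a 152 mm plug 5 mm deep under it, loose in the mouth. On top a black round knob (28 mm wide, 24 mm tall) on a thin neck; knob top 44 mm above the origin. Origin: centre of the plug's underside (39 mm above the bench on the dish, 0 when flat on the bench); z is the lid's upward axis.
- lid_knob (a point): Centre of the lid's knob, on the lid's axis 32 mm above the lid's origin, 12 mm below the knob's top and 12 mm above its underside.
- spacer: Steel blind spacer: square bar 30 x 30 mm, 66 mm long, 0.25 to 0.5 kg, lying on its side on the dish floor under the lid, either way round. A hole 18 mm wide, 35 mm deep opens in the middle of one end; the other end is solid; from the sides the ends look alike. Origin: centre of the side it lies on at the start; z away from that side; x along the length towards the hole end.
- spacer_hole (a point): Centre of the spacer's hole mouth, at the x = +33 mm end, on the bar's centre line (15 mm above the side it lies on).
- spacer_solid (a point): Centre of the spacer's solid end face, at the x = -33 mm end, on the bar's centre line.
- pin: Feeler pin, fixed to the bench: an upright steel pin, 12 mm diameter, on a round foot 60 mm wide and 12 mm high; 70 mm tall in all. It would slide into the spacer's hole, but stops against the solid end. Origin: centre of the foot's underside, on the bench.
- pin_tip (a point): Centre of the feeler pin's flat tip, 70 mm above the bench.
- wrench: Bystander: steel wrench lying on the bench beyond the dish. Leave alone.
- flashlight: Bystander: black flashlight, 34 mm wide, standing 120 mm tall; origin under its foot. Leave alone.
- torch_stand: Bystander: yellow forked torch stand, foot 70 x 60 mm, 120 mm tall; origin under its foot. Leave alone.
- chill_bar: Bystander: copper bar 24 x 70 x 12 mm lying on the bench near the robot; origin under its centre. Leave alone.
Mind the look-alikes: they are no part of the job. Of the things that look like the lid, the largest one is meant.

How it is judged:
On the way, in this order (a step that is already met when the one before it is completed fails the run):
1. the lid lies flat on the bench, let go, and the spacer is not yet lifted (height (world z) of lid below 0.008 m and angle between lid's own z axis and vertical below 0.08 rad and horizontal distance between lid and dish above 0.15 m and contact force between each of the fingers, the arm and lid below 0.1 N and height (world z) of spacer below 0.03 m), for 0.2 s.
2. the spacer, held hole-up, touches the feeler pin's tip with its solid end (angle between spacer's own x axis and vertical below 0.35 rad and distance between spacer_solid and pin_tip below 0.022 m and contact force between spacer and pin above 0.5 N and contact force between the fingers and spacer above 2 N), for 0.05 s.
At the end, for the whole second after the job is handed in: The spacer is held still in the fingers with its hole up, its axis within 15 degrees of vertical, its solid lower end at least 140 mm above the bench, touching neither pin, dish nor lid; the lid lies flat on the bench beside the dish (angle between spacer's own x axis and vertical below 0.26 rad and height (world z) of spacer_solid above 0.14 m and contact force between the fingers and spacer above 2 N and linear speed of spacer below 0.03 m/s and angular speed of spacer below 0.2 rad/s and contact force between spacer and pin below 0.1 N and contact force between spacer and dish below 0.1 N and contact force between spacer and lid below 0.1 N and height (world z) of lid below 0.008 m and angle between lid's own z axis and vertical below 0.08 rad and horizontal distance between lid and dish above 0.15 m and linear speed of lid below 0.02 m/s); the arm keeps its last pose, push and grip.
It fails at once if the lid or the spacer is dropped (falls freely from more than about 25 mm) ((contact force between each of the fingers, the arm and lid below 0.05 N and linear speed of lid above 0.7 m/s) or (contact force between each of the fingers, the arm and spacer below 0.05 N and linear speed of spacer above 0.7 m/s)).
It fails at once if the wrench is disturbed (moved over 20 mm or tipped) (distance of wrench from where it was at the start of the episode above 0.02 m or angle between wrench's own z axis and vertical above 0.3 rad).
It fails at once if the flashlight is disturbed (moved over 20 mm or tipped) (distance of flashlight from where it was at the start of the episode above 0.02 m or angle between flashlight's own z axis and vertical above 0.3 rad).
It fails at once if the torch stand is disturbed (moved over 20 mm or tipped) (distance of torch_stand from where it was at the start of the episode above 0.02 m or angle between torch_stand's own z axis and vertical above 0.3 rad).
It fails at once if the chill bar is disturbed (moved over 20 mm or tipped) (distance of chill_bar from where it was at the start of the episode above 0.02 m or angle between chill_bar's own z axis and vertical above 0.3 rad).
It also fails if it takes over 51 s, if anything falls off the work surface, if the arm or the gripper's body presses on something with over 40 N, if the wrist force passes 120 N, or if a joint passes its speed limit or range.

## Working session

There is one attempt and no reset: what is moved stays moved. The work goes in short steps, Python scripts to look and compute and a shell command to move; the robot and the scene stay as the last step left them, time stands still between calls to the robot, and variables do not carry over. Pictures are saved under pics/ and viewed, at most 10 in all, crops included, and the job is handed in when it is done.

```bash
ls; mkdir -p pics; cat > h.py <<'E'
import numpy as np, cv2
from cell import env, viewer, workorder, spotter
def unproj(cam, depth, mask=None):
    c=viewer.calibration(cam); K,R,t=map(np.array,(c["mtx"],c["R"],c["t"]))
    m=(depth>0) if mask is None else (mask&(depth>0))
    v,u=np.nonzero(m); z=depth[v,u]
    P=np.linalg.inv(K)@np.vstack([u*z,v*z,z])
    return (R.T@(P-t.reshape(3,1))).T
def pix_at_z(cam,rc,zw):
    c=viewer.calibration(cam); K,R,t=map(np.array,(c["mtx"],c["R"],c["t"]))
    d=R.T@np.linalg.inv(K)@np.array([rc[1],rc[0],1.]); o=-R.T@t.ravel()
    return o+d*(zw-o[2])/d[2]
E
python3 - <<'E'
from h import *
s=env.observe(); print(s["time"],s["tcp_pos"],s["tool_rot"],s["opening"])
for cam in("top","side"):
    p,d=viewer.grab_frame(cam); cv2.imwrite(f"pics/{cam}0.png",p)
    for q in("lid","dish","pin","wrench","flashlight","torch_stand","chill_bar"):
        for r in spotter.regions_of(cam,q)[:3]:
            if r["p"]<.3: continue
            X=unproj(cam,d,r["region"]); 
            if len(X): print(cam,q,round(r["p"],2),r["rect"],np.round(np.r_[X.min(0),X.max(0)],3))
    for q,z in(("lid_knob",.071),("pin_tip",.07)):
        for r in spotter.mark_of(cam,q)[:3]:
            print(cam,q,round(r["p"],2),r["position"],np.round(pix_at_z(cam,r["position"],z),3))
E
```

```text
pics
0.0 [ 0.26187605 -0.56679884  0.21112088] [ 3.13940784e+00 -9.12921156e-05 -2.70900316e+00] 1.0011614190897375
top lid 0.92 [201.3, 125.0, 246.5, 160.5] [ 0.653  0.097 -0.007  0.784  0.229  0.039]
top lid 0.61 [180.2, 179.4, 246.5, 242.1] [0.429 0.081 0.001 0.6   0.255 0.089]
top lid 0.57 [171.8, 262.0, 221.7, 317.9] [ 0.244  0.148 -0.008  0.375  0.278  0.039]
top pin 0.86 [315.3, 213.3, 342.4, 236.2] [ 0.46  -0.171 -0.003  0.521 -0.114  0.073]
top wrench 0.75 [284.2, 103.3, 296.9, 162.5] [ 0.667 -0.052 -0.006  0.842 -0.014  0.016]
top flashlight 0.74 [391.3, 138.4, 411.7, 165.2] [ 0.666 -0.365 -0.002  0.706 -0.313  0.127]
top torch_stand 0.91 [146.9, 129.5, 174.9, 166.1] [ 0.645  0.295 -0.007  0.743  0.375  0.125]
top chill_bar 0.69 [268.7, 258.1, 295.3, 271.7] [ 0.363 -0.057  0.001  0.396  0.011  0.019]
top lid_knob 0.72 [207.6, 210.7] [0.514 0.173 0.071]
top lid_knob 0.72 [286.7, 193.2] [0.308 0.205 0.071]
top lid_knob 0.72 [138.7, 220.5] [0.706 0.158 0.071]
top pin_tip 0.84 [221.3, 328.6] [ 0.488 -0.137  0.07 ]
side lid 0.75 [146.9, 213.3, 204.8, 242.9] [ 0.599  0.095 -0.002
[... 259 characters left out ...]
002  0.553  0.257  0.049]
side pin 0.68 [330.1, 193.1, 355.7, 224.6] [ 0.461 -0.181 -0.001  0.528 -0.107  0.071]
side wrench 0.65 [210.4, 178.1, 258.4, 208.0] [ 0.664 -0.049 -0.002  0.847 -0.005  0.01 ]
side flashlight 0.83 [327.8, 128.7, 341.4, 172.4] [ 0.666 -0.533 -0.004  0.836 -0.308  0.121]
side torch_stand 0.6 [88.7, 204.3, 127.8, 279.0] [ 0.64   0.274 -0.004  0.906  0.374  0.122]
side chill_bar 0.65 [326.0, 248.3, 362.0, 268.4] [ 0.362 -0.072 -0.002  0.409  0.016  0.015]
side lid_knob 0.95 [329.6, 279.8] [0.271 0.25  0.071]
side lid_knob 0.92 [215.1, 175.4] [0.655 0.196 0.071]
side lid_knob 0.57 [240.7, 226.1] [0.511 0.172 0.071]
side pin_tip 0.65 [195.9, 342.2] [ 0.483 -0.13   0.07 ]
```

View pics/top0.png

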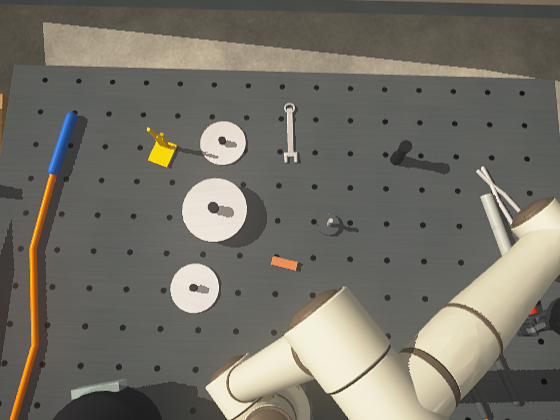

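```bash
python3 - <<'E'
from h import *
from scipy.spatial.transform import Rotation as Ro
p,d=viewer.grab_frame("top"); X=unproj("top",d)
m=(abs(X[:,0]-.513)<.05)&(abs(X[:,1]-.172)<.05)&(X[:,2]>.07); k=X[m]; print("knob",(k.min(0)+k.max(0))/2,k.mean(0),len(k),k.max(0))
m=(np.hypot(X[:,0]-.49,X[:,1]+.142)<.05)&(X[:,2]>.06); k=X[m]; print("pin tip",(k.min(0)+k.max(0))/2,k.mean(0),len(k))
s=env.observe(); R=Ro.from_euler("xyz",s["tool_rot"])
print(R.as_matrix().round(3)); print(R.inv().apply(np.array([.513,.172,.15])-s["tcp_pos"]))
print({k:np.round(s[k],3) for k in("q","contact_force","gripper_force")})
E
```

```text
knob [0.51446823 0.16607623 0.07906276] [0.5138047  0.1661196  0.08149118] 92 [0.52811214 0.17847591 0.08791023]
pin tip [ 0.48945073 -0.14142741  0.06762215] [ 0.48934396 -0.14169987  0.06909595] 19
[[-0.908 -0.419 -0.   ]
 [-0.419  0.908  0.   ]
 [-0.     0.    -1.   ]]
[-0.53780456  0.56595254  0.06222302]
{'q': array([-0.879,  0.385,  0.008, -0.   , -1.194, -0.259]), 'contact_force': array([-0.732,  0.103,  0.069]), 'gripper_force': np.float64(0.0)}
```

The picture shows the arm at right and three white lids. The largest is at about (214,210) px, with its knob at (212,208). The pin is at (330,224) px, and the bench between the dish and the pin/wrench is free.

```bash
A='[[-0.0335,0.0351,0,0,0,0],[-0.0335,0.0351,0,0,0,0],[-0.0335,0.0351,0,0,0,0],[-0.0335,0.0351,0,0,0,0]]'
python3 -m crank '[[-0.0335,0.0351,0,0,0,0],[-0.0335,0.0351,0,0,0,0],[-0.0335,0.0351,0,0,0,0],[-0.0335,0.0351,0,0,0,0],[-0.0335,0.0351,0,0,0,0]]'
python3 -m crank '[[-0.0335,0.0351,0,0,0,0],[-0.0335,0.0351,0,0,0,0],[-0.0335,0.0351,0,0,0,0],[-0.0335,0.0351,0,0,0,0],[-0.0335,0.0351,0,0,0,0]]'
python3 -m crank '[[-0.0335,0.0351,0,0,0,0],[-0.0335,0.0351,0,0,0,0],[-0.0335,0.0351,0,0,0,0],[-0.0335,0.0351,0,0,0,0],[-0.0335,0.0351,0,0,0,0]]'
python3 -m crank '[[-0.0335,0.0351,0,0,0,0],[0,0,0.03,0,0,0],[0,0,0,0,0,0]]'
```

```text
time: 1.55
tcp_pos: [0.3409, -0.3361, 0.2124]
tool_rot: [-3.141, 0.0, -2.709]
contact_force: [1.5, 0.7, 0.9]
opening: 0.998
gripper_force: 0.0
time: 2.05
tcp_pos: [0.4194, -0.1063, 0.2128]
tool_rot: [-3.141, 0.001, -2.709]
contact_force: [0.8, -0.4, -0.5]
opening: 1.0
gripper_force: 0.0
time: 2.55
tcp_pos: [0.4978, 0.1235, 0.2126]
tool_rot: [-3.142, 0.001, -2.708]
contact_force: [1.1, -0.3, -0.4]
opening: 1.004
gripper_force: 0.0
time: 2.85
tcp_pos: [0.5108, 0.1674, 0.1784]
tool_rot: [3.141, -0.009, -2.708]
contact_force: [-1.2, -0.6, -0.4]
opening: 1.003
gripper_force: 0.0
```

```bash

python3 -m crank '[[0,0,0.035,0,0,0],[0,0,0.035,0,0,0],[0,0,0.03,0,0,0],[0,0,0.015,0,0,0],[0,0,0,0,0,0]]'
python3 - <<'E'
from h import *
p,d=viewer.grab_frame("side"); cv2.imwrite("pics/s1.png",cv2.resize(p[170:320,130:330],None,fx=3,fy=3))
s=env.observe(); print(s["tcp_pos"])
E
```

```text
time: 3.35
tcp_pos: [0.5119, 0.1656, 0.066]
tool_rot: [-3.141, -0.005, -2.71]
contact_force: [-0.7, -0.7, 0.4]
opening: 0.998
gripper_force: 0.0
[0.51317014 0.1663571  0.06753374]
```

View pics/s1.png

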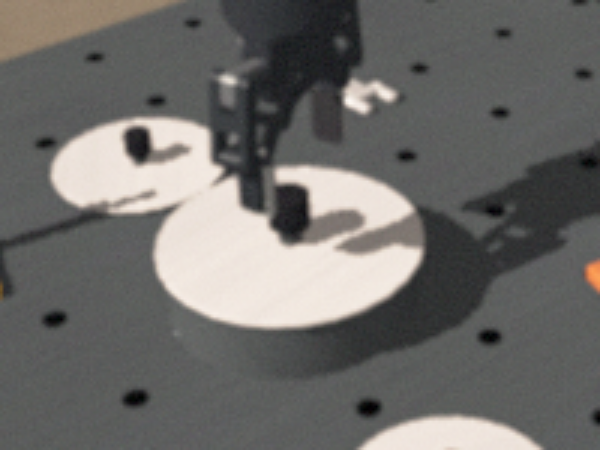

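```bash
python3 - <<'E'
from h import *
from scipy.spatial.transform import Rotation as Ro
c=viewer.calibration("side"); K,R,t=map(np.array,(c["mtx"],c["R"],c["t"]))
def pr(X):
    q=K@(R@np.array(X)+t.ravel()); return ((q[:2]/q[2])-[130,170])*3
s=env.observe(); T=Ro.from_euler("xyz",s["tool_rot"])
for v in([0,.0425,-.005],[0,-.0425,-.005],[0,.0425,-.04],[0,-.0425,-.04]): print(v,pr(s["tcp_pos"]+T.apply(v)))
print("knobtop",pr([.514,.168,.083]),"base",pr([.514,.168,.055]),"cam",-R.T@t.ravel())
E
```

```text
[0, 0.0425, -0.005] [259.8541906  241.10933611]
[0, -0.0425, -0.005] [324.14601874 172.06558679]
[0, 0.0425, -0.04] [256.28451257 193.97777084]
[0, -0.0425, -0.04] [322.11764156 127.0681945 ]
knobtop [289.56973869 192.10727873] base [291.70175994 228.07407017] cam [-0.09711779  0.58792395  0.5794716 ]
```

```bash
python3 - <<'E'
from h import *
for cam in("side","top"):
    p,d=viewer.grab_frame(cam); X=unproj(cam,d); s=env.observe()
    v=X-s["tcp_pos"]; 
    a=v@np.array([-.419,.908,0]); b=v@np.array([.908,.419,0])
    for sg in(1,-1):
        m=(a*sg>.03)&(a*sg<.07)&(abs(b)<.014)&(X[:,2]>.055)
        print(cam,sg,m.sum(),np.percentile(X[m,2],[0,2,5,10,30]).round(3) if m.sum() else "", s["tcp_pos"][2])
E
cat > up.py <<'E'
E
rm up.py; python3 - <<'E'
import cv2; p=cv2.imread("pics/s1.png"); print(p[150:260:6,258].tolist())
E
```

```text
side 1 1519 [0.098 0.108 0.117 0.129 0.191] 0.06848967327395503
side -1 390 [0.099 0.101 0.104 0.109 0.125] 0.06848967327395503
top 1 369 [0.1   0.143 0.149 0.154 0.204] 0.06893677315856045
top -1 302 [0.107 0.117 0.144 0.153 0.2  ] 0.06893677315856045
[[75, 76, 76], [53, 51, 50], [33, 30, 29], [40, 40, 38], [39, 36, 33], [43, 40, 40], [48, 44, 42], [52, 49, 48], [50, 47, 45], [45, 45, 39], [81, 83, 85], [195, 206, 216], [222, 230, 240], [222, 230, 240], [224, 231, 242], [222, 231, 240], [222, 230, 239], [223, 230, 240], [223, 231, 240]]
```

```bash

python3 -m crank '[[0,0,0,0,0,0],[0,0,0,0,0,0],[0,0,0,0,0,0],[0,0,0,0,0,0]]' 0.5
python3 - <<'E'
from h import *
for cam in("side",):
    p,d=viewer.grab_frame(cam); X=unproj(cam,d); s=env.observe()
    cv2.imwrite("pics/s2.png",cv2.resize(p[170:320,130:330],None,fx=3,fy=3))
    v=X-s["tcp_pos"]; 
    a=v@np.array([-.419,.908,0]); b=v@np.array([.908,.419,0])
    for sg in(1,-1):
        m=(a*sg>.018)&(a*sg<.05)&(abs(b)<.014)&(X[:,2]>.055)
        print(cam,sg,m.sum(),np.percentile(X[m,2],[0,2,5,10,30]).round(3) if m.sum() else "", s["tcp_pos"],s["opening"])
E
```

```text
time: 3.9
tcp_pos: [0.5133, 0.1674, 0.0676]
tool_rot: [3.141, 0.001, -2.709]
contact_force: [-0.9, 1.0, 0.7]
opening: 0.501
gripper_force: 0.0
side 1 1451 [0.087 0.098 0.105 0.118 0.191] [0.5132359  0.16736684 0.06746425] 0.5004265371784772
side -1 384 [0.088 0.09  0.093 0.096 0.111] [0.5132359  0.16736684 0.06746425] 0.5004265371784772
```

View pics/s2.png

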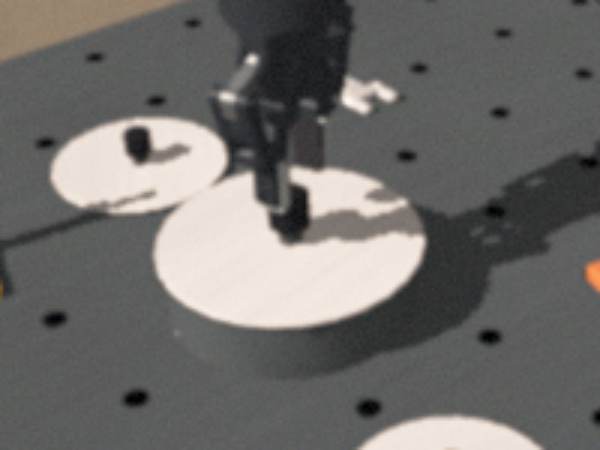

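Both pictures show the knob at about (290,210) in the crop, between the fingers. The fingertips end about 20 mm higher than the reported TCP implies, at z≈0.087. I'll trust vision and watch the force while lowering.

```bash

python3 -m crank '[[0,0,0.01,0,0,0],[0,0,0.01,0,0,0],[0,0,0,0,0,0]]'
python3 -m crank '[[0,0,0.008,0,0,0],[0,0,0,0,0,0]]'
python3 - <<'E'
from h import *
p,d=viewer.grab_frame("side"); X=unproj("side",d); s=env.observe()
v=X-s["tcp_pos"]; a=v@np.array([-.419,.908,0]); b=v@np.array([.908,.419,0])
for sg in(1,-1):
    m=(a*sg>.018)&(a*sg<.05)&(abs(b)<.014)&(X[:,2]>.052)
    print(sg,m.sum(),np.percentile(X[m,2],[0,1,2,5,10]).round(3))
E
```

```text
time: 4.25
tcp_pos: [0.5117, 0.1664, 0.045]
tool_rot: [-3.141, -0.004, -2.709]
contact_force: [-0.8, -0.0, -0.2]
opening: 0.498
gripper_force: 0.0
time: 4.45
tcp_pos: [0.5125, 0.1669, 0.0379]
tool_rot: [-3.141, -0.002, -2.709]
contact_force: [-0.7, 0.1, -0.2]
opening: 0.499
gripper_force: 0.0
1 1334 [0.056 0.065 0.068 0.076 0.088]
-1 330 [0.058 0.06  0.062 0.065 0.071]
```

```bash

python3 -m crank '[[0,0,0.001,0,0,0],[0,0,0,0,0,0],[0,0,0,0,0,0],[0,0,0,0,0,0]]' 0.0 60
python3 -m crank '[[0,0,-0.01,0,0,0],[0,0,-0.02,0,0,0],[0,0,-0.02,0,0,0],[0,0,0,0,0,0]]'
```

```text
time: 4.9
tcp_pos: [0.5134, 0.1675, 0.0385]
tool_rot: [3.141, 0.001, -2.709]
contact_force: [0.0, 0.9, 1.0]
opening: 0.307
gripper_force: 59.1
time: 5.3
tcp_pos: [0.5149, 0.1682, 0.0911]
tool_rot: [3.141, 0.006, -2.708]
contact_force: [0.4, 0.9, -0.8]
opening: 0.308
gripper_force: 59.1
```

```bash

python3 -m crank '[[0.0107,-0.0354,0,0,0,0],[0.0107,-0.0354,0,0,0,0],[0.0107,-0.0354,0,0,0,0],[0.0107,-0.0354,0,0,0,0],[0.0107,-0.0354,0,0,0,0]]'
python3 -m crank '[[0,0,0.01,0,0,0],[0,0,0,0,0,0]]'
python3 - <<'E'
from h import *
p,d=viewer.grab_frame("side"); cv2.imwrite("pics/s3.png",p[120:330,100:400])
p,d=viewer.grab_frame("top"); cv2.imwrite("pics/t3.png",cv2.resize(p[110:330,150:430],None,fx=2.5,fy=2.5)); X=unproj("top",d)
m=(np.hypot(X[:,0]-.54,X[:,1]+.015)<.1)&(X[:,2]>.05)&(X[:,2]<.11); k=X[m]; print(k.min(0),k.max(0),np.percentile(k[:,2],[5,50,95]))
A=np.c_[k[:,:2],np.ones(len(k))]; print(np.linalg.lstsq(A,k[:,2],rcond=None)[0])
r=spotter.regions_of("top","spacer"); print([(q["p"],q["rect"]) for q in r])
for q in("spacer_hole","spacer_solid"): print(q,[(round(r["p"],2),r["position"],pix_at_z("top",r["position"],.019)) for r in spotter.mark_of("top",q)])
print(env.observe()["tcp_pos"])
E
```

```text
time: 5.8
tcp_pos: [0.538, -0.0174, 0.0872]
tool_rot: [3.141, -0.002, -2.709]
contact_force: [1.1, 0.9, -2.4]
opening: 0.301
gripper_force: 59.3
time: 6.0
tcp_pos: [0.5369, -0.017, 0.0761]
tool_rot: [3.14, -0.004, -2.712]
contact_force: [-1.7, 0.7, -1.3]
opening: 0.302
gripper_force: 59.5
[ 0.45248608 -0.10274442  0.07762797] [0.59604929 0.0700406  0.10930356] [0.08125825 0.08527452 0.08948821]
[-0.00514372 -0.00281077  0.08793246]
[(0.23, [227.8, 198.3, 246.4, 234.5])]
spacer_hole []
spacer_solid []
[ 0.53897694 -0.01489296  0.07833964]
```

View pics/t3.png

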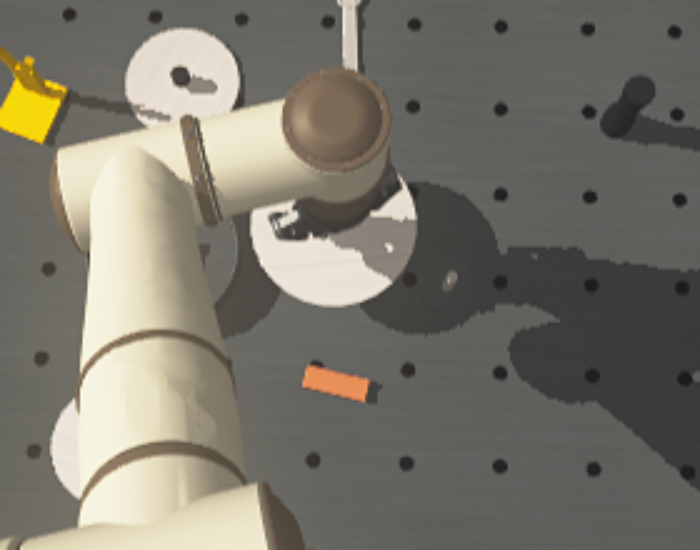

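The lid hangs level from the gripper at about (333,230) in the crop. It is clear of the pin at (450,280), the copper bar at (337,383) and the wrench.

```bash

python3 -m crank '[[0,0,0.03,0,0,0],[0,0,0.025,0,0,0],[0,0,0.012,0,0,0],[0,0,0.006,0,0,0],[0,0,0,0,0,0]]'
python3 -m crank '[[0,0,0.003,0,0,0],[0,0,0,0,0,0]]'
```

```text
time: 6.75
tcp_pos: [0.539, -0.0155, 0.005]
tool_rot: [-3.142, -0.001, -2.708]
contact_force: [0.3, -0.3, -1.4]
opening: 0.305
gripper_force: 59.5
time: 6.95
tcp_pos: [0.5394, -0.0157, 0.0029]
tool_rot: [-3.141, 0.002, -2.709]
contact_force: [-0.5, -0.8, -0.8]
opening: 0.302
gripper_force: 59.5
```

```bash

python3 -m crank '[[0,0,0.002,0,0,0],[0,0,0,0,0,0]]'
python3 -m crank '[[0,0,0.002,0,0,0],[0,0,0,0,0,0]]'
python3 -m crank '[[0,0,0,0,0,0],[0,0,0,0,0,0],[0,0,0,0,0,0],[0,0,0,0,0,0]]' 0.7
```

```text
time: 7.15
tcp_pos: [0.539, -0.0158, 0.0005]
tool_rot: [-3.142, 0.001, -2.709]
contact_force: [0.5, 0.2, -1.6]
opening: 0.305
gripper_force: 59.5
time: 7.35
tcp_pos: [0.5392, -0.0159, -0.0005]
tool_rot: [-3.141, 0.001, -2.708]
contact_force: [-3.2, 0.2, 6.0]
opening: 0.305
gripper_force: 60.5
time: 7.75
tcp_pos: [0.5389, -0.0158, -0.0018]
tool_rot: [-3.142, 0.0, -2.709]
contact_force: [-0.1, -0.3, 0.0]
opening: 0.703
gripper_force: 0.0
```

```bash

python3 -m crank '[[0,0,-0.03,0,0,0],[0,0,-0.045,0,0,0],[0,0,-0.045,0,0,0],[0,0,-0.045,0,0,0]]' 1.0
python3 -m crank '[[0.032,-0.029,0,0,0,0],[0.032,-0.029,0,0,0,0],[0.032,-0.029,0,0,0,0],[0.032,-0.029,0,0,0,0]]'
python3 - <<'E'
from h import *
for cam in("top","side"):
    p,d=viewer.grab_frame(cam)
    cv2.imwrite(f"pics/{cam}4.png",cv2.resize(p[150:330,150:380],None,fx=3,fy=3))
    r=spotter.regions_of(cam,"spacer")
    for q in r:
        X=unproj(cam,d,q["region"]); print(cam,q["p"],q["rect"],np.percentile(X,[5,50,95],axis=0).round(3).tolist())
        if cam=="top": print(cv2.minAreaRect(X[X[:,2]>.02][:,:2].astype(np.float32)*1000))
    for q in("spacer_hole","spacer_solid"): print(q,[(round(r["p"],2),r["position"],pix_at_z(cam,r["position"],.019).round(3)) for r in spotter.mark_of(cam,q)])
    X=unproj(cam,d); m=(np.hypot(X[:,0]-.539,X[:,1]+.016)<.075)&(X[:,2]<.02); print("lid z",np.percentile(X[m,2],[5,50,95]).round(4))
print(env.observe()["tcp_pos"])
E
```

```text
time: 8.15
tcp_pos: [0.5385, -0.016, 0.1648]
tool_rot: [3.142, -0.001, -2.709]
contact_force: [1.5, 0.4, -0.7]
opening: 1.0
gripper_force: 0.0
time: 8.55
tcp_pos: [0.4704, -0.176, 0.1634]
tool_rot: [-3.141, 0.0, -2.708]
contact_force: [0.7, -0.0, 0.7]
opening: 0.998
gripper_force: 0.0
top 0.7 [207.1, 202.9, 222.9, 228.1] [[0.473, 0.159, 0.014], [0.502, 0.173, 0.033], [0.531, 0.189, 0.038]]
((503.69708251953125, 174.942138671875), (30.86205291748047, 66.22958374023438), 79.81694793701172)
spacer_hole [(0.64, [224.3, 209.2], array([0.479, 0.182, 0.019]))]
spacer_solid [(0.84, [203.0, 211.4], array([0.538, 0.18 , 0.019]))]
lid z [0.0048 0.0079 0.0122]
side 0.56 [212.3, 248.5, 243.7, 275.2] [[0.472, 0.165, 0.008], [0.499, 0.183, 0.032], [0.536, 0.196, 0.035]]
spacer_hole [(0.63, [273.9, 237.1], array([0.47 , 0.179, 0.019])), (0.33, [191.4, 232.1], array([ 0.738, -0.01 ,  0.019]))]
spacer_solid [(0.93, [255.7, 221.6], array([0.536, 0.168, 0.019])), (0.51, [216.1, 285.3], array([ 0.564, -0.031,  0.019]))]
lid z [0.0058 0.0075 0.0093]
[ 0.47180925 -0.17397436  0.16313607]
```

View pics/top4.png

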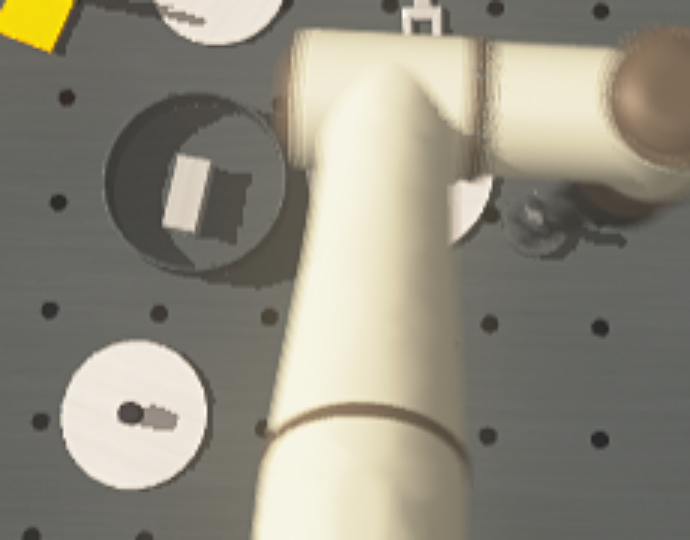

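View pics/side4.png

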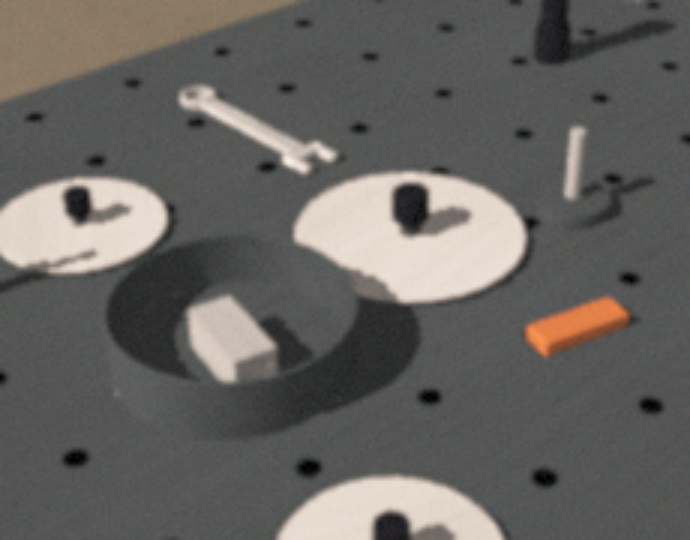

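Top crop: the spacer lies in the dish at about (187,193), its long axis nearly along world x. Side crop: the lid is flat on the bench at (410,237), and the spacer end facing the robot is near (255,362), partly behind the rim. Its hole can't be judged yet, so I'll grasp it across the width, lift it and then look.

```bash

python3 -m crank '[[0,0,0,0,0,0.122],[0,0,0,0,0,0.122],[0,0,0,0,0,0.122],[0,0,0,0,0,0.122],[0,0,0,0,0,0.122]]'
python3 -m crank '[[0.0039,0.0435,0,0,0,0],[0.0039,0.0435,0,0,0,0],[0.0039,0.0435,0,0,0,0],[0.0039,0.0435,0,0,0,0]]'
python3 -m crank '[[0.0039,0.0435,0,0,0,0],[0.0039,0.0435,0,0,0,0],[0.0039,0.0435,0,0,0,0],[0.0039,0.0435,0,0,0,0],[0,0,0,0,0,0]]'
python3 -m crank '[[0,0,0.04,0,0,0],[0,0,0.035,0,0,0],[0,0,0.03,0,0,0],[0,0,0,0,0,0]]' 0.8
python3 -c "
from h import *
s=env.observe();print(s['q'],s['tcp_pos'],s['tool_rot'])"
```

```text
time: 9.45
tcp_pos: [0.4719, -0.1738, 0.1631]
tool_rot: [3.142, -0.0, 2.961]
contact_force: [-0.4, 0.7, -0.2]
opening: 0.999
gripper_force: 0.0
time: 9.85
tcp_pos: [0.4868, 0.0019, 0.1633]
tool_rot: [3.141, 0.0, 2.966]
contact_force: [1.1, -1.2, -0.6]
opening: 0.999
gripper_force: 0.0
time: 10.35
tcp_pos: [0.5026, 0.1789, 0.1631]
tool_rot: [3.14, 0.001, 2.972]
contact_force: [0.1, -0.6, 0.2]
opening: 1.0
gripper_force: 0.0
time: 10.75
tcp_pos: [0.4987, 0.1719, 0.0543]
tool_rot: [-3.135, -0.007, 2.965]
contact_force: [-0.4, -0.1, -0.5]
opening: 0.803
gripper_force: 0.0
[ 6.39115424e-01  3.99588661e-01 -4.25228953e-01 -1.21394399e-03
 -7.55774850e-01 -2.38590814e+00] [0.49871579 0.17186225 0.0543014 ] [-3.13502764 -0.0073179   2.96468473]
```

```bash

python3 -m crank '[[0,0,0.025,0,0,0],[0,0,0.02,0,0,0],[0,0,0.008,0,0,0],[0,0,0,0,0,0]]'
python3 -m crank '[[0,0,0.003,0,0,0],[0,0,0,0,0,0]]'
python3 -m crank '[[0,0,0,0,0,0],[0,0,0,0,0,0],[0,0,0,0,0,0],[0,0,0,0,0,0]]' 0.0 90
```

```text
time: 11.15
tcp_pos: [0.502, 0.1734, 0.0054]
tool_rot: [-3.141, -0.0, 2.965]
contact_force: [-0.8, 0.1, 0.1]
opening: 0.802
gripper_force: 0.0
time: 11.35
tcp_pos: [0.5026, 0.1737, 0.0032]
tool_rot: [3.14, 0.001, 2.965]
contact_force: [0.1, -0.1, -1.2]
opening: 0.801
gripper_force: 0.0
time: 11.75
tcp_pos: [0.5036, 0.1748, 0.0038]
tool_rot: [3.138, 0.004, 2.966]
contact_force: [-1.7, 2.7, 5.2]
opening: 0.321
gripper_force: 89.6
```

```bash

python3 -m crank '[[0,0,0,0,0,0],[0,0,0,0,0,0],[0,0,0,0,0,0]]' 0.55
python3 -m crank '[[0,0,0.004,0,0,0],[0,0,0.004,0,0,0],[0,0,0,0,0,0]]'
python3 -m crank '[[0,0,0,0,0,0],[0,0,0,0,0,0],[0,0,0,0,0,0],[0,0,0,0,0,0]]' 0.0 90
```

```text
time: 12.05
tcp_pos: [0.5016, 0.1729, 0.002]
tool_rot: [-3.141, -0.001, 2.964]
contact_force: [0.2, -0.5, -0.2]
opening: 0.552
gripper_force: 0.0
time: 12.35
tcp_pos: [0.5013, 0.1728, -0.0067]
tool_rot: [-3.14, -0.001, 2.964]
contact_force: [0.0, 0.0, -0.6]
opening: 0.552
gripper_force: 0.0
time: 12.75
tcp_pos: [0.5022, 0.1736, -0.0055]
tool_rot: [3.141, 0.001, 2.965]
contact_force: [-1.3, 2.1, 2.9]
opening: 0.33
gripper_force: 90.3
```

```bash

python3 -m crank '[[0,0,-0.02,0,0,0],[0,0,-0.045,0,0,0],[0,0,-0.045,0,0,0],[0,0,-0.045,0,0,0],[0,0,-0.045,0,0,0]]'
python3 -m crank '[[0,0,0,0,0,0],[0,0,0,0,0,0]]'
python3 - <<'E'
from h import *
p,d=viewer.grab_frame("side")
for q in("spacer_hole","spacer_solid"): print(q,[(round(r["p"],2),r["position"]) for r in spotter.mark_of("side",q)])
c=viewer.calibration("side"); K,R,t=map(np.array,(c["mtx"],c["R"],c["t"])); s=env.observe()
X=s["tcp_pos"]+[0,0,.01]; q=K@(R@X+t.ravel()); u,v=(q[:2]/q[2]).astype(int); print(u,v,s["tcp_pos"],s["q"])
cv2.imwrite("pics/s5.png",cv2.resize(p[v-45:v+45,u-60:u+60],None,fx=6,fy=6,interpolation=cv2.INTER_CUBIC))
E
```

```text
time: 13.25
tcp_pos: [0.5003, 0.1724, 0.1944]
tool_rot: [-3.14, -0.003, 2.964]
contact_force: [1.3, 0.1, -4.9]
opening: 0.325
gripper_force: 89.9
time: 13.45
tcp_pos: [0.5008, 0.1729, 0.1936]
tool_rot: [3.141, -0.002, 2.963]
contact_force: [-0.2, 0.1, -5.8]
opening: 0.327
gripper_force: 90.1
spacer_hole [(0.96, [180.9, 234.2]), (0.6, [191.1, 234.0])]
spacer_solid [(0.71, [163.4, 216.9])]
225 182 [0.50014735 0.17220887 0.19128192] [ 6.37849099e-01  2.42162733e-01 -2.53939439e-01 -1.16841144e-03
 -1.08092197e+00 -2.38598231e+00]
```

View pics/s5.png

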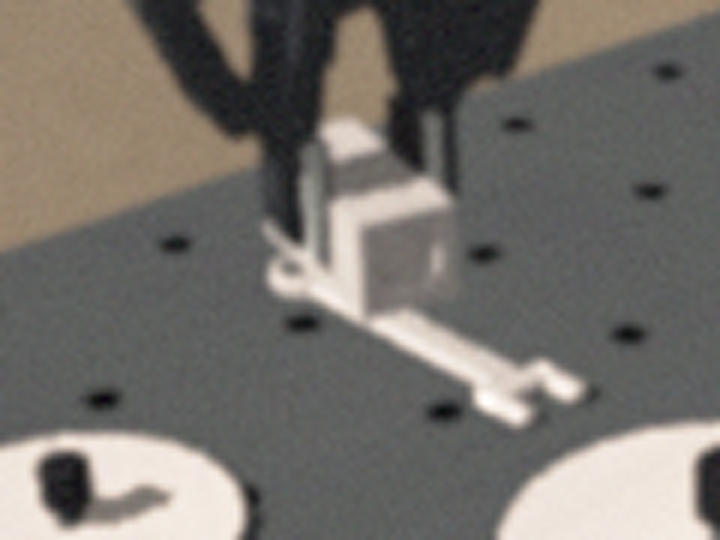

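```bash
python3 - <<'E'
from h import *
p,d=viewer.grab_frame("side"); s=env.observe()
h=np.array([-.984,.177,0]);w=np.array([.177,.984,0])
v,u=np.mgrid[168:196,222:244]; 
m=np.zeros(d.shape,bool); m[168:200,220:244]=1
X=unproj("side",d,m)-s["tcp_pos"]; a=X@h;b=X@w;z=X[:,2]
for zz in np.arange(-.006,.05,.006):
    print(round(zz,3),[(lambda k:int(round(np.median(a[k])*1000)) if k.any() else None)((abs(z-zz)<.003)&(abs(b-bb)<.003)&(abs(a)<.06)) for bb in np.arange(-.018,.019,.006)])
p,d=viewer.grab_frame("top"); print([(r["p"],r["rect"]) for r in spotter.regions_of("top","spacer")])
E
```

```text
-0.006 [None, None, None, None, None, None, None]
0.0 [None, None, None, None, None, None, None]
0.006 [None, None, 29, None, None, 29, None]
0.012 [None, 30, 31, 29, 31, 30, 17]
0.018 [None, 30, 21, 21, 30, 30, 20]
0.024 [None, 30, 24, None, None, 30, 23]
0.03 [None, 30, 30, None, 29, 31, 20]
0.036 [12, 29, 25, 25, 23, 27, 23]
0.042 [14, 20, 22, 17, 20, 13, 26]
0.048 [None, None, None, None, None, None, None]
[(0.71, [194.9, 206.1, 209.8, 217.5])]
```

Zoomed crop: the robot-facing end at (410,255) shows the hole, a dark recess with a lit crescent at (437,260). Depth confirms the recess, so the hole is on the tool +x side. I'll carry it to the pin and tilt about tool y so the hole points up.

```bash

python3 -m crank '[[-0.0064,-0.0438,-0.007,0,0,0],[-0.0064,-0.0438,-0.007,0,0,0],[-0.0064,-0.0438,-0.007,0,0,0],[-0.0064,-0.0438,-0.007,0,0,0]]'
python3 -m crank '[[-0.0064,-0.0438,-0.007,0,0,0],[-0.0064,-0.0438,-0.007,0,0,0],[-0.0064,-0.0438,-0.007,0,0,0],[0,0,0,0,0,-0.15],[0,0,0,0,0,0]]'
python3 -m crank '[[0,0,0,0,0.15,0],[0,0,0,0,0.15,0],[0,0,0,0,0.15,0],[0,0,0,0,0.15,0],[0,0,0,0,0,0]]'
python3 -c "
from h import *
s=env.observe();print(s['q'].round(3))"
```

```text
time: 14.15
tcp_pos: [0.4956, -0.0052, 0.2217]
tool_rot: [-3.141, -0.001, 2.965]
contact_force: [1.4, -0.1, -5.1]
opening: 0.327
gripper_force: 90.5
time: 14.65
tcp_pos: [0.4914, -0.1377, 0.2423]
tool_rot: [3.141, -0.002, 3.111]
contact_force: [-0.8, -0.2, -4.7]
opening: 0.33
gripper_force: 90.8
time: 15.15
tcp_pos: [0.4945, -0.1347, 0.2353]
tool_rot: [-3.141, -0.611, 3.113]
contact_force: [-0.4, 0.4, -6.5]
opening: 0.331
gripper_force: 90.8
[ 0.03   0.519  0.152 -0.034 -1.814 -1.627]
```

```bash

python3 -m crank '[[0,0,0,0,0.15,0],[0,0,0,0,0.15,0],[0,0,0,0,0.15,0],[0,0,0,0,0,0]]'
python3 -m crank '[[0,0,0,0,0.15,0],[0,0,0,0,0.15,0],[0,0,0,0,0.15,0],[0,0,0,0,0.06,0],[0,0,0,0,0,0]]'
python3 -c "
from h import *
s=env.observe();print(s['q'].round(3))
p,d=viewer.grab_frame('side');cv2.imwrite('pics/s6.png',p[60:360,100:500])"
```

```text
time: 15.55
tcp_pos: [0.4929, -0.1348, 0.235]
tool_rot: [-3.141, -1.06, 3.113]
contact_force: [-0.0, -0.3, -8.3]
opening: 0.33
gripper_force: 91.1
time: 16.05
tcp_pos: [0.4915, -0.1358, 0.2413]
tool_rot: [-3.032, -1.558, 3.005]
contact_force: [-0.5, -0.7, -3.7]
opening: 0.328
gripper_force: 91.6
[ 0.019  0.952  0.37  -0.081 -2.545 -1.639]
```

View pics/s6.png

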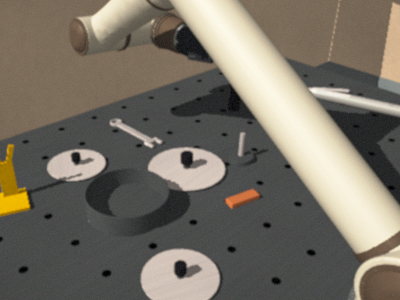

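The upper arm hides the spacer in the side view, while the pin stands free at (241,145). I'll measure from the top camera.

```bash
python3 - <<'E'
from h import *
p,d=viewer.grab_frame("top"); s=env.observe(); print(s["tcp_pos"],s["contact_force"])
for q in spotter.regions_of("top","spacer"):
    X=unproj("top",d,q["region"]); print(q["p"],q["rect"],np.percentile(X,[5,50,95],axis=0).round(3).tolist())
for q in("spacer_hole","spacer_solid"): print(q,[(round(r["p"],2),r["position"],pix_at_z("top",r["position"],.28).round(3)) for r in spotter.mark_of("top",q)])
X=unproj("top",d); 
for z0,z1 in((.18,.24),(.24,.26),(.26,.28),(.28,.30),(.3,.33)):
    m=(np.hypot(X[:,0]-.5,X[:,1]+.137)<.07)&(X[:,2]>z0)&(X[:,2]<z1); print(z0,m.sum(),np.percentile(X[m],[3,50,97],axis=0).round(3).tolist() if m.any() else "")
c=viewer.calibration("top");K,R,t=map(np.array,(c["mtx"],c["R"],c["t"]));q=K@(R@(s["tcp_pos"]+[.02,0,.03])+t.ravel());u,v=(q[:2]/q[2]).astype(int);print(u,v)
cv2.imwrite("pics/t7.png",cv2.resize(p[v-40:v+40,u-55:u+55],None,fx=6,fy=6,interpolation=cv2.INTER_CUBIC))
E
```

```text
[ 0.49210432 -0.13626523  0.24436149] [-0.2035242  -0.34298465 -3.29220851]
0.55 [325.9, 185.9, 346.7, 207.8] [[0.499, -0.153, 0.002], [0.511, -0.14, 0.266], [0.545, -0.123, 0.275]]
spacer_hole [(0.77, [189.5, 338.8], array([ 0.52, -0.14,  0.28])), (0.68, [153.0, 161.5], array([0.593, 0.258, 0.28 ]))]
spacer_solid [(0.72, [198.7, 331.7], array([ 0.499, -0.125,  0.28 ]))]
0.18 83 [[0.499, -0.168, 0.209], [0.506, -0.139, 0.234], [0.56, -0.102, 0.24]]
0.24 380 [[0.5, -0.173, 0.242], [0.542, -0.132, 0.253], [0.564, -0.104, 0.259]]
0.26 164 [[0.499, -0.153, 0.262], [0.513, -0.139, 0.273], [0.528, -0.123, 0.276]]
0.28 0 
0.3 0 
336 193
```

View pics/t7.png

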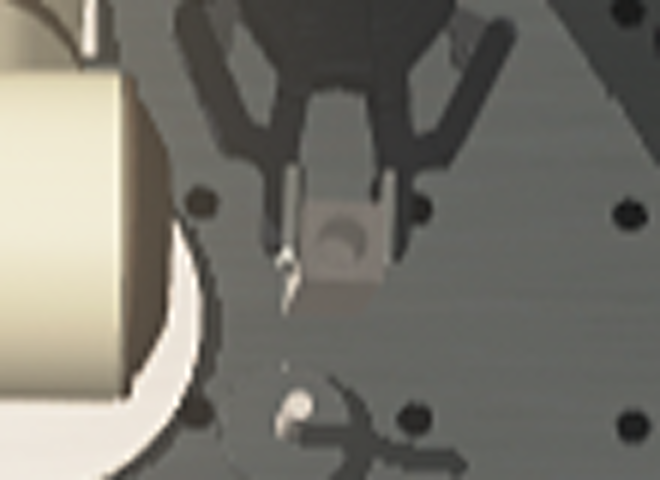

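The crop shows the spacer upright with its hole up at (340,240), and the pin tip at (297,405). Before lowering, I'll check the wrist's clearance over the bench items.

```bash
python3 - <<'E'
from h import *
for cam in("side","top"):
    p,d=viewer.grab_frame(cam); X=unproj(cam,d)
    for x0 in np.arange(.4,1.,.1):
        print(cam,round(x0,1),[(lambda k: "%d:%.2f-%.2f"%(len(k),np.percentile(k,2),k.max()) if len(k)>5 else "-")(X[(X[:,0]>x0)&(X[:,0]<x0+.1)&(X[:,1]>y0)&(X[:,1]<y0+.1)&(X[:,2]>.135),2]) for y0 in(-.4,-.3,-.2,-.1,0,.1,.2)])
E
```

```text
side 0.4 ['-', '-', '-', '509:0.45-0.49', '959:0.45-0.50', '2399:0.44-0.50', '-']
side 0.5 ['-', '-', '24:0.23-0.26', '221:0.23-0.26', '682:0.35-0.41', '12:0.47-0.49', '-']
side 0.6 ['-', '-', '658:0.22-0.29', '61:0.24-0.34', '1376:0.30-0.41', '-', '-']
side 0.7 ['-', '-', '741:0.22-0.29', '537:0.22-0.27', '1586:0.23-0.38', '-', '-']
side 0.8 ['-', '-', '-', '-', '309:0.23-0.31', '-', '-']
side 0.9 ['-', '-', '-', '-', '-', '-', '-']
top 0.4 ['-', '-', '50:0.21-0.28', '1944:0.49-0.54', '3341:0.49-0.55', '2328:0.50-0.55', '-']
top 0.5 ['-', '6:0.26-0.26', '1014:0.23-0.28', '934:0.24-0.52', '1103:0.43-0.52', '15:0.50-0.52', '-']
top 0.6 ['-', '8:0.26-0.26', '1527:0.25-0.29', '581:0.25-0.45', '775:0.37-0.46', '-', '-']
top 0.7 ['-', '-', '1510:0.26-0.30', '1043:0.25-0.38', '822:0.26-0.38', '-', '-']
top 0.8 ['-', '-', '784:0.26-0.30', '575:0.28-0.31', '440:0.29-0.32', '-', '-']
top 0.9 ['-', '-', '-', '-', '-', '-', '-']
```

```bash

python3 -m crank '[[-0.03,-0.0012,0.008,0,0,0],[-0.03,-0.0012,0.008,0,0,0],[-0.03,-0.0012,0.008,0,0,0],[-0.025,0,0,0,0,0],[0,0,0,0,0,0]]'
python3 - <<'E'
from h import *
p,d=viewer.grab_frame("top"); s=env.observe(); print(s["tcp_pos"],s["contact_force"],s["q"].round(2))
X=unproj("top",d); m=(abs(X[:,0]-.49)<.05)&(abs(X[:,1]+.14)<.03)&(X[:,2]>.14); k=X[m]; m=k[:,2]>np.percentile(k[:,2],98)-.008; print(np.percentile(k[m],[3,50,97],axis=0).round(3).tolist())
print([(round(r["p"],2),pix_at_z("top",r["position"],.155).round(3)) for r in spotter.mark_of("top","spacer_hole")])
E
```

```text
time: 16.9
tcp_pos: [0.4681, -0.1392, 0.1255]
tool_rot: [3.084, -1.564, -3.113]
contact_force: [-0.0, 0.6, -5.1]
opening: 0.33
gripper_force: 91.6
[ 0.46901596 -0.13959056  0.12762389] [-0.20016832  0.78167268 -3.7686064 ] [ 0.01  1.06  0.27 -0.06 -2.34 -1.61]
[[0.475, -0.155, 0.151], [0.491, -0.141, 0.154], [0.505, -0.128, 0.158]]
[(0.52, array([ 0.497, -0.147,  0.155]))]
```

```bash

python3 -m crank '[[-0.01,0,0,0,0,0],[-0.006,0,0,0,0,0],[0,0,0,0,0,0]]'
python3 -m crank '[[-0.003,0,0,0,0,0],[0,0,0,0,0,0]]'
python3 -m crank '[[-0.002,0,0,0,0,0],[0,0,0,0,0,0]]'
```

```text
time: 17.3
tcp_pos: [0.4692, -0.1393, 0.1116]
tool_rot: [3.12, -1.56, 3.136]
contact_force: [-0.7, 0.2, -4.1]
opening: 0.328
gripper_force: 91.6
time: 17.5
tcp_pos: [0.4693, -0.1395, 0.1088]
tool_rot: [3.136, -1.56, 3.12]
contact_force: [-0.7, 0.1, -3.4]
opening: 0.332
gripper_force: 91.6
time: 17.7
tcp_pos: [0.4693, -0.1394, 0.1068]
tool_rot: [3.139, -1.56, 3.117]
contact_force: [0.7, -0.0, -4.5]
opening: 0.328
gripper_force: 91.6
```

Expected contact is at a reported z of about 0.104–0.105.

```bash

python3 -m crank '[[-0.002,0,0,0,0,0],[0,0,0,0,0,0]]'
python3 -m crank '[[-0.0015,0,0,0,0,0],[0,0,0,0,0,0]]'
```

```text
time: 17.9
tcp_pos: [0.4695, -0.1395, 0.1066]
tool_rot: [-3.118, -1.563, 3.091]
contact_force: [0.8, 1.1, 1.3]
opening: 0.33
gripper_force: 91.5
time: 18.1
tcp_pos: [0.4697, -0.1395, 0.1066]
tool_rot: [-3.075, -1.565, 3.049]
contact_force: [0.6, 2.4, 6.4]
opening: 0.329
gripper_force: 91.6
```

Contact with the solid end: the vertical force rose about 10 N and the descent stalled. Now I'll lift clear.

```bash

python3 -m crank '[[0,0,0,0,0,0],[0.01,0,0,0,0,0],[0.03,0,0,0,0,0],[0.04,0,0,0,0,0],[0.035,0,0,0,0,0]]'
python3 -m crank '[[0.01,0,0,0,0,0],[0,0,0,0,0,0],[0,0,0,0,0,0],[0,0,0,0,0,0],[0,0,0,0,0,0]]'
python3 - <<'E'
from h import *
p,d=viewer.grab_frame("top"); s=env.observe(); print(s["time"],s["tcp_pos"],s["contact_force"],abs(s["qvel"]).max())
X=unproj("top",d); m=(abs(X[:,0]-.49)<.05)&(abs(X[:,1]+.14)<.03)&(X[:,2]>.14); k=X[m]; m=k[:,2]>np.percentile(k[:,2],98)-.01; k=k[m]; print(np.percentile(k,[3,50,97],axis=0).round(3).tolist())
print(np.linalg.lstsq(np.c_[k[:,:2],np.ones(len(k))],k[:,2],rcond=None)[0].round(2))
c=viewer.calibration("top");K,R,t=map(np.array,(c["mtx"],c["R"],c["t"]));q=K@(R@(s["tcp_pos"]+[.02,0,.03])+t.ravel());u,v=(q[:2]/q[2]).astype(int)
cv2.imwrite("pics/t8.png",cv2.resize(p[v-60:v+60,u-110:u+50],None,fx=4.5,fy=4.5))
E
```

```text
time: 18.6
tcp_pos: [0.4681, -0.1395, 0.2189]
tool_rot: [-3.128, -1.557, 3.1]
contact_force: [0.4, -0.3, -4.2]
opening: 0.331
gripper_force: 91.7
time: 19.1
tcp_pos: [0.4679, -0.1393, 0.2267]
tool_rot: [3.127, -1.563, 3.128]
contact_force: [-0.0, -0.1, -4.6]
opening: 0.331
gripper_force: 91.6
19.15 [ 0.46796557 -0.13939168  0.22702326] [ 1.97433095e-01 -2.72121453e-03 -5.14069041e+00] 0.008386143496006932
[[0.476, -0.157, 0.251], [0.491, -0.143, 0.256], [0.504, -0.128, 0.259]]
[0.03 0.02 0.24]
```

View pics/t8.png

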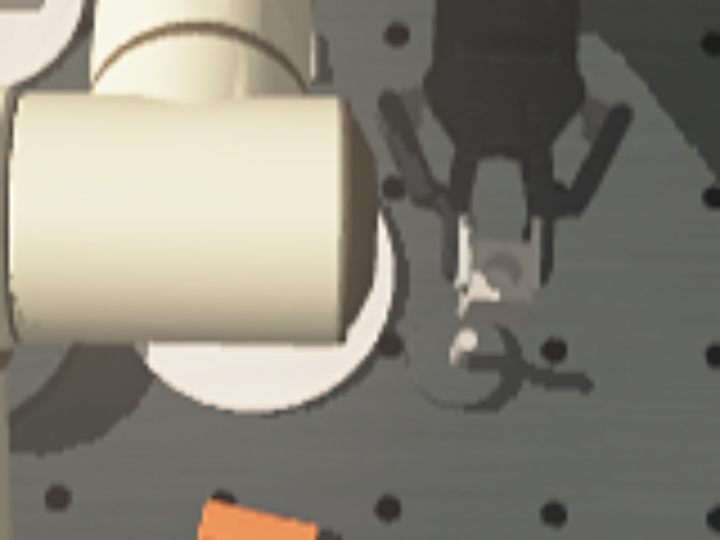

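The spacer is held hole-up at (500,270) in the crop, its lower end about 19 cm above the bench. The lid is flat on the bench, and everything is still.

```bash
python3 -c "
from h import *
print(workorder.job_done())"
```

```text
the job is handed in; nothing more can be done
None
```

I handed the job in, but no verdict came back: the lid is flat on the bench, the spacer's solid end registered about 10 N on the feeler pin, and the spacer is held still, hole-up, with its lower end about 19 cm above the bench.

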